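# Load the reference filter and cover the spectrometer

### The job

Take the framed reference filter out of its wooden stand and slide it down into the slot of the metal holder inside the spectrometer's open sample well, fully home. Then fit the loose cover plate, handle up, into the recess around the well so that it sits flat and level all round. Lower both parts all the way into place in the grip, neither ramming nor dropping them; leave the die, jar and small box where they are, and let go of everything at the end.

Things in the scene. Friction and masses are not known exactly. Their poses are not given: they have to be found in the camera images.
- spectrometer: White bench instrument, fixed, a box 200 (x) x 260 (y) x 110 mm high; origin at the centre of its underside, z up; turned up to 0.2 rad. Mid top is an open well 100 (x) x 130 (y), floor at z 20. Around its mouth is a recess for the cover, 124 (x) x 154 (y), 6 deep (ledge with a dark gasket at z 104). Mid well stands an aluminium holder block 74 (x) x 32 (y), z 20 to 56, with the slot.
- slot (a point): Centre of the floor of the holder's slot; axes as the spectrometer's. The slot is 52.5 (x) x 12.5 mm (y), 36 deep from the holder's top, its mouth bevelled 3 mm all round. When the cassette is home its origin is here and its tab's top is 74 above this point, 10 below the recess ledge.
- seat (a point): Centre of the recess, at the height of its ledge (6 mm below the instrument's top); axes as the spectrometer's. The seated cover's origin comes here.
- cassette: Reference filter: flat aluminium frame 50 wide (x) x 10 thick (y) x 50 mm high with a round amber window; centred on its top edge a grip tab 24 (x) x 10 (y), reaching 74 above the foot. Origin at the centre of its foot, z up. Starts upright in the stand, foot 8 above the bench; lifts straight out. Same turned half round. 65 to 105 g.
- stand: Fixed wooden block 80 (x) x 45 (y) x 30 mm high, origin at the centre of its underside, with a slot 52.5 (x) x 12.5 (y), 22 deep, that holds the cassette. It stands on one side of the spectrometer, left or right.
- cover: Grey cover plate 116 (x) x 146 (y) x 6 mm thick; mid top a steel bar handle 60 long (x) x 12 wide (y), reaching 30 above the plate's underside. Origin at the centre of the underside, z up. Starts flat on the bench, handle up, on the other side of the spectrometer from the stand. Fits the recess with 4 mm to spare each side, either way round. 140 to 235 g.
- die: Bystander: steel pellet die standing on the bench, round, 54 mm across, 74 mm high; origin at the centre of its underside.
- jar: Bystander: closed amber jar standing on the bench, 52 mm across, 75 mm high; origin at the centre of its underside.
- slidebox: Bystander: cardboard box 60 x 90 x 30 mm high on the bench, beyond the spectrometer; origin at the centre of its underside.
Mind the look-alikes: they are no part of the job. Of the things that look like the cover, the middle-sized one is meant.

How it is judged (in metres and radians):
On the way, in this order (a step that is already met when the one before it is completed fails the run):
1. the filter cassette is fully home in the holder's slot (z of cassette in the frame of slot between -0.003 and 0.005 m and horizontal distance between cassette and slot below 0.005 m and angle between cassette's own z axis and vertical below 0.1 rad), for 0.2 s.
2. the cover plate sits level in its recess, handle up (z of cover in the frame of seat between -0.003 and 0.003 m and horizontal distance between cover and seat below 0.009 m and angle between cover's own z axis and vertical below 0.03 rad), for 0.2 s.
At the end, for the whole second after the job is handed in: The cassette is in the holder's slot, its foot within 5 mm of the slot's floor and 5 mm of its centre, within 0.10 rad of upright; the cover lies handle up in the recess, its underside within 3 mm of the ledge, within 9 mm of its centre and 0.03 rad of level; both are at rest and released (all of step 1 and all of step 2 and linear speed of each of cassette, cover below 0.02 m/s); the robot touches nothing.
It fails at once if the die, the jar or the small box is moved by more than 30 mm (distance of any of die, jar, slidebox from where it was at the start of the episode above 0.03 m).
It fails at once if the cassette is rammed against the spectrometer with more than 60 N (contact force between cassette and spectrometer above 60 N).
It fails at once if the cover is rammed against the spectrometer with more than 60 N (contact force between cover and spectrometer above 60 N).
It fails at once if the cassette is dropped: it falls freely by more than about 25 mm (linear speed of cassette above 0.7 m/s and contact force between the fingers and cassette below 0.3 N).
It fails at once if the cover is dropped: it falls freely by more than about 25 mm (linear speed of cover above 0.7 m/s and contact force between the fingers and cover below 0.3 N).
It also fails if it takes over 64 s, if anything falls off the work surface, if the arm or the gripper's body presses on something with over 40 N, if the wrist force passes 120 N, or if a joint passes its speed limit or range.

### The arm

A 7-joint arm with a two-finger parallel gripper is mounted at the origin on the work surface. World frame = base frame: x ahead of the robot, y to its left, z up, the work surface at z = 0. Lengths are in mm, angles in rad, forces in N, time in s.
With the tool pointing down it reaches from about 400 to 900 mm from the base axis. Payload 5.5 kg.
Tool frame: the origin (TCP) lies on the centre line of the jaws, within the pads' length; the fingertips stand 17 mm ahead of it and the grasp point (between the pads) lies 2 mm behind it; y points along the fingers, z is the direction in which the jaws open and shut, and the axes are right-handed (so a half turn about y gives the same grasp; the last joint's range is limited). The gripper opens to 85 mm and grips with 20 to 120 N. Pads are 22 mm wide; open, the fingers measure 114 mm over their backs; the gripper's body (76 mm by 85 mm) begins 54 mm behind the grasp point. The pads swing forward as they close: fully open they stand 13 mm farther back than shut.
Start: joints at [1.545, 0.501, -0.427, 1.55, 0.221, 1.138, -0.21], TCP at [185.154, -623.071, 248.31] pointing down, gripper open.
Joint ranges: [-2.88, 2.88], [-0.31, 2.03], [-1.54, 1.56], [0.2, 2.42], [-1.41, 4.55], [0.19, 2.02], [-2.57, 2.57]. Speed limits (rad/s): [2.57, 2.57, 3.14, 3.14, 3.14, 3.14, 3.14].

### API

Orientations are given as a unit quaternion [w, x, y, z].
In Python, from bench import * gives the robot as it stands.
- The arm moves only by the tool move_arm, never from a script. Its arguments are lists of equal length, an entry for each row: "hand": the finger opening in mm, from 0 to 85.4; "xyz": the shift along the tool's x, y, z in mm, a list of three; "turn": the turn, a rotation vector about the tool's x, y, z in degrees, a list of three. A call has 1 to 5 rows; each row shifts and turns the commanded pose from where the row before left it, along the tool's axes as they then stand; what a row does not reach is not made up. A row lasts 1/8 s, in which the tool goes at most 62.5 mm and 10.7 degrees, less where a joint would pass 70% of its speed; a pose out of reach is approached as far as the arm can. A call is refused whole if a number of a shift passes 62.5 or a number of a turn 10.7, either way. A call with a gripper value outside its range is refused whole. The fingers move at their own pace and stop on an object; "force" is the grip in N (left out, the last holds). Time passes only in rows, so rows that do not move let the fingers close. It gives the time, the measured TCP pose, the force and the opening at its end, in the units of the state.
- read_state(): the state, without advancing time (a new reading comes with each control period).
- read_camera(name): name is "scene" or "top" or "wrist"; returns the picture (420x560x3 uint8, red, green, blue); there is no depth.
- get_calibration(name): a dict with "K" (3x3 intrinsics, pixels), "rvec" (rotation vector, rad) and "tvec" (3), from world to camera coordinates, as OpenCV has them. Camera axes: x right, y down, z forward; pixel columns grow to the right and rows downward; lengths in mm; the calibration is good to about 2 mm. A picture is of the moment at which its call begins: read the wrist's pose just before it. get_calibration takes no time and is no camera call; for the wrist camera it gives the pose at the moment of the call.
- hand_in(): hands the job in, once; it reports no verdict.
The state is a dict: "clock": time; "joint_pos": joint angles; "joint_velocities": joint speeds; "joint_torque": joint torques, N m; "ee_pos": TCP position; "ee_rot": TCP orientation; "force": force on the tool from outside, world axes, zero at the start; "wrist_torque": the same for the moment, N m; "opening": finger opening in mm.
Only numpy, scipy, OpenCV 4.12 (cv2) and the standard library are available. Lean on these libraries where they do the work, as an engineer would, in place of code of your own. Each camera call takes 0.05 s, during which the arm holds its last target. There are 200 camera calls.

## Working session

There is one attempt and no reset: what is moved stays moved. The work goes in short steps, Python scripts to look and compute and a tool call to move; the robot and the scene stay as the last step left them, time stands still between calls to the robot, and variables do not carry over. Pictures are saved under pics/ and viewed, about 8 in all and at most 12, crops included, and the job is handed in when it is done.

Besides the shell and the picture viewer there is one more tool, called as name(argument=value, ...), one argument or row to a line, values as JSON. move_arm: Moves the arm, as the interface text tells. Its arguments: {"type":"object","properties":{"hand":{"type":"array"},"xyz":{"type":"array"},"turn":{"type":"array"},"force":{"type":"number"}},"required":["hand","xyz","turn"]}

```bash
mkdir -p pics; ls
python3 - <<'E'
from bench import *
import cv2,numpy as np
s=read_state();print(s)
for n in("scene","top"):
    im=read_camera(n);cv2.imwrite(f"pics/{n}0.png",im[:,:,::-1]);c=get_calibration(n);print(n,c)
a=cv2.imread("pics/scene0.png");b=cv2.imread("pics/top0.png")
E
```

```text
pics
{'clock': 0.0, 'joint_pos': array([ 1.54519507,  0.50186265, -0.42675094,  1.55145961,  0.2207946 ,
        1.13828899, -0.21031157]), 'joint_velocities': array([ 6.59528784e-04,  5.55258534e-04, -4.71629546e-05,  1.09975985e-03,
       -9.55039376e-04, -1.17680479e-03, -1.03917786e-03]), 'joint_torque': array([-6.10990155e-04, -5.69508934e+01, -5.81573680e+00, -2.80943120e+01,
        1.07612243e-02,  1.20426505e-02, -1.13128749e-05]), 'ee_pos': array([ 184.86844483, -622.46330093,  247.24247427]), 'ee_rot': array([ 0.1016748 , -0.1018348 ,  0.70043752, -0.69905592]), 'force': array([-0.73105285,  0.10151179, -0.30029915]), 'wrist_torque': array([ 0.01296134,  0.02565633, -0.01490209]), 'opening': 85.40721686921907}
scene {'K': array([[533.13554265,   0.        , 278.55178204],
       [  0.        , 533.13554265, 208.25301043],
       [  0.        ,   0.        ,   1.        ]]), 'rvec': array([ 0.73081995,  2.6039973 , -1.15973059]), 'tvec': array([ 472.49387245,  -56.42721895, 1604.30248955])}
top {'K': array([[457.14924708,   0.        , 279.33612465],
       [  0.        , 457.14924708, 210.68229375],
       [  0.        ,   0.        ,   1.        ]]), 'rvec': array([ 2.11387528, -2.17217484,  0.14426346]), 'tvec': array([ -54.59257903,  514.09702964, 1322.38912742])}
```

View pics/top0.png

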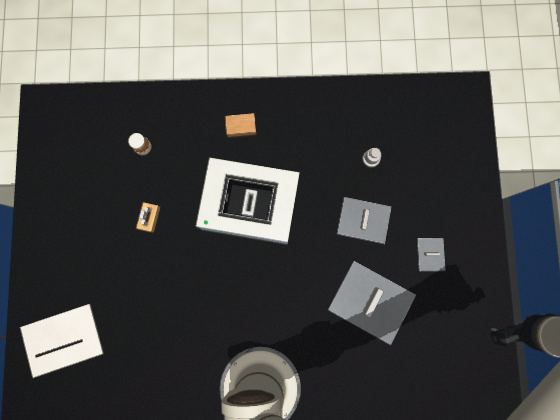

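View pics/scene0.png

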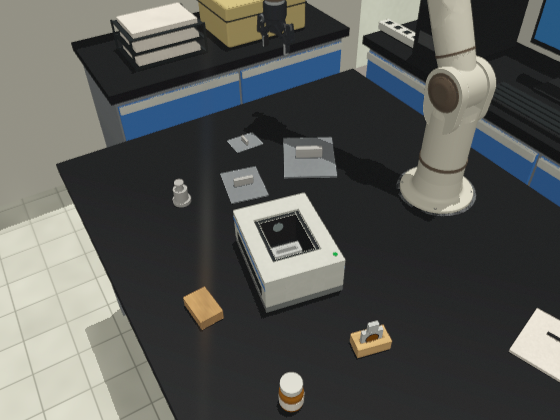

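The top view shows three cover look-alikes: (364,220), (371,302) and (431,254). The one at (364,220) looks middle-sized, so it should be the cover. The stand with the cassette is at (148,217), the spectrometer at (248,200), the jar at (140,144), the die at (372,157) and the slide box at (240,125).

```bash
cat > h.py <<'E'
from bench import *
import cv2,numpy as np
from scipy.spatial.transform import Rotation as R
def cal(n):
    c=get_calibration(n);return c["K"],cv2.Rodrigues(np.array(c["rvec"]))[0],np.array(c["tvec"]).ravel()
def ray(c,p):
    K,Rm,t=c;d=Rm.T@np.linalg.solve(K,[p[0],p[1],1.]);return -Rm.T@t,d
def onz(c,p,z):
    o,d=ray(c,p);return o+d*(z-o[2])/d[2]
def tri(c1,p1,c2,p2):
    P=[K@np.c_[Rm,t] for K,Rm,t in(c1,c2)]
    X=cv2.triangulatePoints(P[0],P[1],np.array(p1,float),np.array(p2,float)).ravel();return X[:3]/X[3]
def proj(c,X):
    K,Rm,t=c;x=K@(Rm@np.asarray(X,float)+t);return x[:2]/x[2]
def tool():
    s=read_state();q=s["ee_rot"];return s["ee_pos"],R.from_quat([q[1],q[2],q[3],q[0]])
def comps(mask,amin):
    cs,_=cv2.findContours(mask.astype(np.uint8),cv2.RETR_EXTERNAL,cv2.CHAIN_APPROX_NONE)
    return [c for c in cs if cv2.contourArea(c)>amin]
def rect_on(c,cnt,z):
    p=np.array([onz(c,q,z)[:2] for q in cnt.reshape(-1,2)],np.float32);r=cv2.minAreaRect(p)
    (cx,cy),(w,h),a=r
    if w<h: w,h,a=h,w,a+90
    return np.round([cx,cy,w,h,(a+90)%180-90],1)  # a: direction of long side from +x
E
python3 - <<'E'
from h import *
a=cv2.imread("pics/top0.png");c=cal("top");hsv=cv2.cvtColor(a,cv2.COLOR_BGR2HSV)
H,S,V=cv2.split(hsv)
def sub(m,x0,y0,x1,y1):
    k=np.zeros_like(m,bool);k[y0:y1,x0:x1]=m[y0:y1,x0:x1];return k
for n,b,z,m in(("mid",(330,190,400,250),6,V>60),("big",(320,255,425,350),6,V>60),("small",(412,232,450,275),6,V>60),
  ("spec",(185,150,310,250),110,V>150),("stand",(130,195,166,238),30,(V>60)),("midhandle",(355,203,375,235),30,V>150)):
    for q in comps(sub(m,*b),15): print(n,cv2.contourArea(q),rect_on(c,q,z))
t,Rr=tool();print(t,Rr.as_matrix().round(2))
K,Rm,tt=cal("wrist");print("wristcam",(-Rm.T@tt).round(),Rm[2].round(2),K[0,0])
u=cv2.resize(a[180:350,325:455],None,fx=3.2,fy=3.2,interpolation=cv2.INTER_CUBIC)
v=cv2.resize(a[150:250,125:305],None,fx=2.1,fy=2.1,interpolation=cv2.INTER_CUBIC)
o=np.zeros((544,800,3),np.uint8);o[:544,:416]=u[:544];v=v[:,:384];o[:v.shape[0],416:416+v.shape[1]]=v
cv2.imwrite("pics/crop1.png",o)
E
```

```text
mid 1821.0 [ 481.5 -322.8  148.1  118.4   76.5]
big 3952.0 [ 237.3 -332.9  209.3  166.8   59.5]
big 92.0 [ 347.7 -486.4   48.    17.9   -4. ]
small 843.0 [ 372.2 -516.9   98.3   80.4   -1.6]
spec 6371.5 [537.3  19.4 260.3 203.1  78.7]
stand 485.0 [505.6 325.8  84.6  56.9 -14. ]
midhandle 19.5 [ 450.6 -298.6   26.6   14.8   -2.9]
midhandle 52.5 [ 482.4 -324.2   58.5   11.4  -13.2]
[ 184.92371017 -622.53068257  247.3710928 ] [[-0.96 -0.    0.28]
 [-0.28  0.   -0.96]
 [-0.   -1.   -0.  ]]
wristcam [ 253. -602.  373.] [-0.27 -0.08 -0.96] 361.7036512145308
```

View pics/crop1.png

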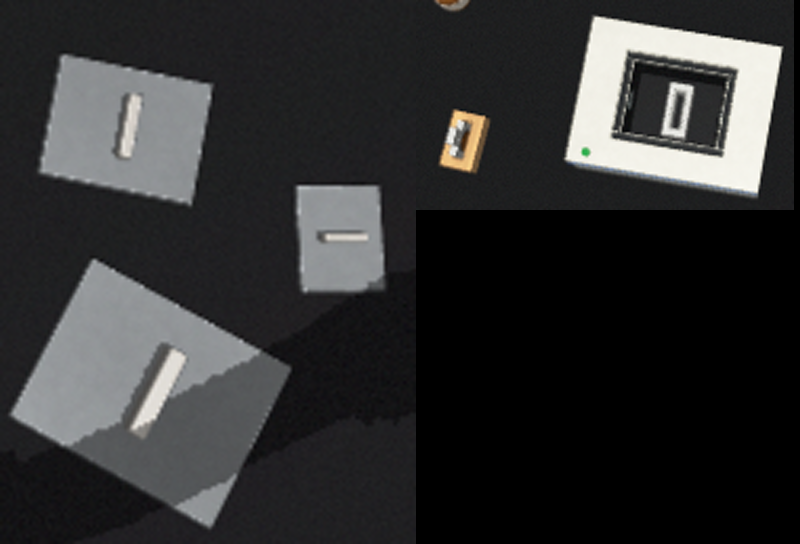

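Confirmed: the plate at (364,220) measures 148 x 118 mm, against 146 x 116 for the real cover. The others are about 209 x 167 and 98 x 80. First I'll move to look over the cover with the wrist camera, turning the tool by about 29° on the way.

move_arm(
  hand=[85,85,85,85,85],
  xyz=[
    [-52,0,-29],
    [-46,0,-38],
    [-39,0,-45],
    [-31,0,-51],
    [-31,0,-51],
  ],
  turn=[
    [0,9.7,0],
    [0,9.7,0],
    [0,9.7,0],
    [0,0,0],
    [0,0,0],
  ],
)

```text
clock: 0.72
ee_pos: [392.7, -406.5, 248.1]
ee_rot: [-0.077, 0.077, 0.703, -0.703]
force: [2.1, -0.3, 0.0]
opening: 84.6
```

move_arm(
  hand=[85,85,85,85],
  xyz=[
    [-31,0,-51],
    [-28,0,-46],
    [0,0,0],
    [0,0,0],
  ],
  turn=[
    [0,0,0],
    [0,0,0],
    [0,0,0],
    [0,0,0],
  ],
)

```text
clock: 1.23
ee_pos: [469.9, -326.5, 247.8]
ee_rot: [0.078, -0.077, -0.703, 0.703]
force: [-0.4, -0.5, 0.5]
opening: 84.8
```

Run:
```python
from h import *
t,r=tool();M=r.as_matrix();print(t.round(1),M.round(3),np.degrees(np.arctan2(M[1,2],M[0,2])))
c=cal("wrist");im=read_camera("wrist");cv2.imwrite("pics/w1.png",im[:,:,::-1]);np.save("w1.npy",np.c_[c[0],c[1],c[2]])
print(proj(c,[481,-323,6]).round(),read_state()["clock"])
```

```text
[ 469.9 -326.5  247.8] [[-0.976 -0.001 -0.217]
 [ 0.217 -0.    -0.976]
 [ 0.001 -1.     0.   ]] -102.52813574206314
[276. 168.] 1.275
```

View pics/w1.png

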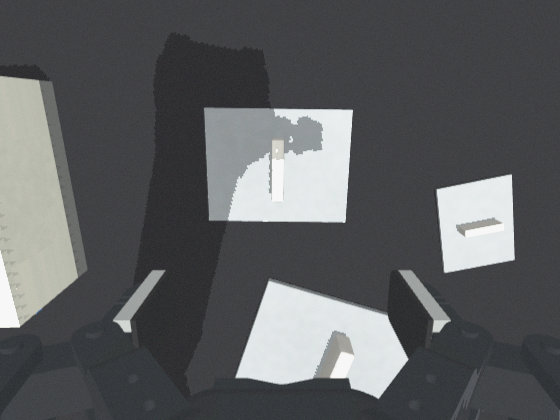

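The wrist view shows the cover at corners (204,108) to (346,222), with its handle at about (278,170). Next I'll take a second view of it on the way to the spectrometer.

move_arm(
  hand=[85,85,85],
  xyz=[
    [12,0,-61],
    [12,0,-61],
    [0,0,0],
  ],
  turn=[
    [0,0,0],
    [0,0,0],
    [0,0,0],
  ],
)

```text
clock: 1.65
ee_pos: [473.2, -198.1, 248.6]
ee_rot: [-0.076, 0.075, 0.703, -0.703]
force: [0.2, -0.5, 0.8]
opening: 85.3
```

```bash
cat >> h.py <<'E'
def snap(k):
    c=cal("wrist");im=read_camera("wrist");cv2.imwrite(f"pics/{k}.png",im[:,:,::-1]);np.save(k+".npy",np.c_[c[0],c[1],c[2]])
def load(k):
    m=np.load(k+".npy");return cv2.imread(f"pics/{k}.png"),(m[:,:3],m[:,3:6],m[:,6])
E
python3 -c "
from h import *
snap('w2')"
```

move_arm(
  hand=[85,85,85,85,85],
  xyz=[
    [12,0,-61],
    [12,0,-61],
    [12,0,-61],
    [0,0,0],
    [0,0,0],
  ],
  turn=[
    [0,0,0],
    [0,0,0],
    [0,0,0],
    [0,0,0],
    [0,0,0],
  ],
)

```text
clock: 2.33
ee_pos: [478.4, -18.1, 248.2]
ee_rot: [0.078, -0.078, -0.702, 0.703]
force: [0.5, -0.4, -1.0]
opening: 85.4
```

Run:
```python
from h import *
snap('w3')
t,r=tool();print(t,read_state()["clock"])
a,c=load('w2');b,d=load('w3')
print(proj(c,[481,-323,6]),proj(d,[537,19,110]),proj(d,[505,326,60]))
cv2.imwrite("pics/m.png",np.hstack([cv2.resize(a,(400,300)),cv2.resize(b,(400,300))]))
```

```text
[478.28772598 -18.5719832  248.10431691] 2.375
[401.8563896  144.84966277] [213.4971559  138.65565153] [-87.53552247 242.66792763]
```

View pics/m.png

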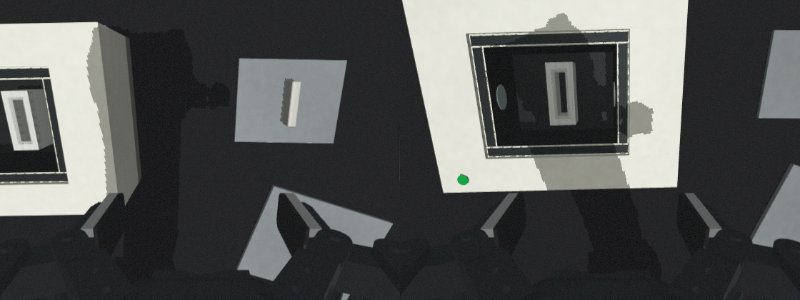

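move_arm(
  hand=[85,85,85],
  xyz=[
    [11,0,-58],
    [11,0,-58],
    [0,0,0],
  ],
  turn=[
    [0,0,0],
    [0,0,0],
    [0,0,0],
  ],
)

```text
clock: 2.75
ee_pos: [482.2, 105.4, 248.6]
ee_rot: [-0.076, 0.076, 0.704, -0.702]
force: [0.4, 0.1, 0.0]
opening: 85.1
```

```bash
python3 -c "
from h import *
snap('w4')"
```

move_arm(
  hand=[85,85,85,85],
  xyz=[
    [11,0,-58],
    [11,0,-58],
    [11,0,-58],
    [0,0,0],
  ],
  turn=[
    [0,0,0],
    [0,0,0],
    [0,0,0],
    [0,0,0],
  ],
)

```text
clock: 3.3
ee_pos: [485.8, 285.3, 248.3]
ee_rot: [-0.074, 0.074, 0.704, -0.702]
force: [0.9, -0.6, 0.2]
opening: 84.8
```

Run:
```python
from h import *
snap('w5')
t,r=tool();print(t,read_state()["clock"])
def show(k,X,h=75):
    im,c=load(k);p=proj(c,X).round().astype(int)
    x0=max(0,min(p[0]-h,560-2*h));y0=max(0,min(p[1]-h,420-2*h));print(k,(x0,y0),p)
    return cv2.resize(im[y0:y0+2*h,x0:x0+2*h],(400,300) if 0 else (300,300),interpolation=cv2.INTER_CUBIC)
top=np.hstack([show('w4',[505,326,50]),show('w5',[505,326,50])])
bot=np.hstack([show('w3',[537,19,56]),show('w4',[537,19,56])])
cv2.imwrite("pics/m2.png",np.vstack([top,bot]))
```

```text
[487.11593418 280.94701397 247.91224372] 3.35
w4 (0, np.int64(138)) [ 47 213]
w5 (np.int64(159), np.int64(101)) [234 176]
w3 (np.int64(150), np.int64(58)) [225 133]
w4 (np.int64(294), np.int64(31)) [369 106]
```

View pics/m2.png

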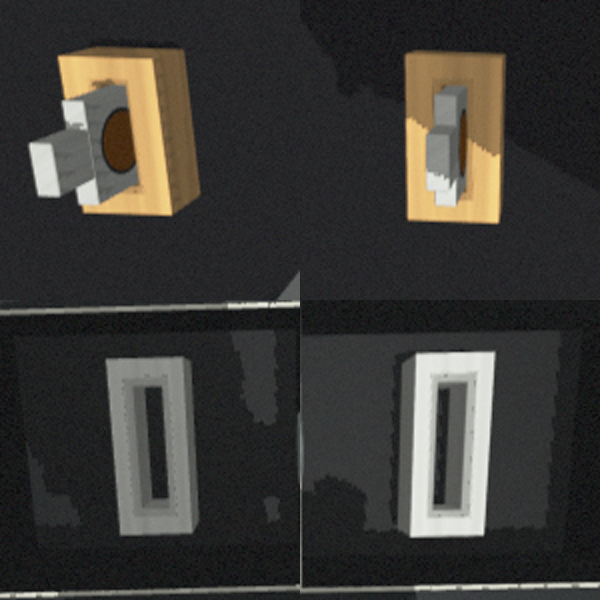

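In the crops, the stand and cassette tab are clear in both views: tab top at about w4 (23,222) and w5 (229,180). The holder block's top face is also clear: w3 (203–246, 87–175) and w4 (350–391, 57–149). Next I'll refine these corners and triangulate them.

```bash
cat >> h.py <<'E'
def corners(k,pts,w=2):
    im,c=load(k);g=cv2.cvtColor(im,cv2.COLOR_BGR2GRAY);p0=np.array(pts,np.float32).reshape(-1,1,2)
    p=cv2.cornerSubPix(g,p0.copy(),(w,w),(-1,-1),(3,40,.01));bad=np.linalg.norm(p-p0,axis=2)>2
    p[bad]=p0[bad];return p.reshape(-1,2),c
def quad(n,k1,p1,k2,p2,z=None):
    a,c=corners(k1,p1);b,d=corners(k2,p2)
    X=np.array([tri(c,u,d,v) for u,v in zip(a,b)])
    err=[np.linalg.norm(proj(c,x)-u) for x,u in zip(X,a)]
    print(n,"z",X[:,2].round(1),"ctr",X.mean(0).round(1),"err",np.round(err,1))
    for kk,q,cc in((k1,a,c),(k2,b,d)):
        Y=np.array([onz(cc,u,X[:,2].mean() if z is None else z) for u in q])
        l=Y[2]+Y[3]-Y[0]-Y[1] # along image down = -x
        s=Y[1]+Y[2]-Y[0]-Y[3] # along image right = -y
        print("  ",kk,"ctr",Y.mean(0).round(1),"long",np.linalg.norm(l/2).round(1),"short",np.linalg.norm(s/2).round(1),
         "xang",np.degrees(np.arctan2(-l[1],-l[0])).round(1), "yang-90",np.degrees(np.arctan2(s[0],-s[1])).round(1))
E
python3 - <<'E'
from h import *
quad("stand",'w4',[(30,166.5),(76.5,168),(87.5,245),(41.5,243.5)],'w5',[(211.5,128.5),(261,128.5),(258.5,212),(212.5,210.5)],30)
quad("tab",'w4',[(15,210),(27,208),(30,234.5),(19,237)],'w5',[(224,164.5),(236,163),(234,195),(223,196)],82)
quad("holder",'w3',[(203.5,87.5),(241.5,87),(246.5,173.5),(210.5,175.5)],'w4',[(352.5,57),(391.5,56.5),(386.5,147.5),(349.5,149.5)],56)
quad("cover",'w1',[(204,108),(352,110),(346,222),(208,220)],'w2',[(239*1.4,58*1.4),(347*1.4,60*1.4),(335*1.4,143*1.4),(235*1.4,140*1.4)],6)
quad("recess",'w3',[(68*1.4,34*1.4),(230*1.4,29*1.4),(229*1.4,154*1.4),(87*1.4,158*1.4)],'w4',[(247,5),(508,4),(482,190),(254,191)],110)
E
```

```text
stand z [30.  33.1 25.4 29.7] ctr [506.1 327.   29.5] err [0.  0.6 0.2 0.1]
   w4 ctr [506.2 326.7  30. ] long 80.0 short 45.8 xang -13.3 yang-90 -13.8
   w5 ctr [506.6 326.9  30. ] long 80.8 short 45.4 xang -14.7 yang-90 -13.1
tab z [82.9 82.8 83.5 83.1] ctr [507.4 325.4  83.1] err [1.  1.6 0.6 0.1]
   w4 ctr [506.6 326.4  82. ] long 24.3 short 10.0 xang -17.0 yang-90 -11.0
   w5 ctr [507.8 325.5  82. ] long 25.9 short 10.1 xang -15.7 yang-90 -4.5
holder z [56.5 57.1 56.4 56.8] ctr [538.   18.7  56.7] err [0.  0.2 0.  0.2]
   w3 ctr [538.1  18.8  56. ] long 74.2 short 31.8 xang -11.1 yang-90 -11.1
   w4 ctr [537.9  18.5  56. ] long 74.2 short 31.8 xang -11.2 yang-90 -11.0
cover z [ 7.4  5.5 16.1 10.3] ctr [ 483.3 -324.5    9.8] err [0.  0.1 0.1 0.8]
   w1 ctr [ 481.9 -324.3    6. ] long 115.6 short 145.2 xang -13.5 yang-90 -13.5
   w2 ctr [ 482.4 -325.7    6. ] long 114.2 short 146.0 xang -12.4 yang-90 -13.6
recess z [ 56.3 105.5 105.   58.7] ctr [539.4  29.4  81.4] err [3.7 0.6 0.7 2.5]
   w3 ctr [538.   17.4 110. ] long 123.3 short 151.2 xang -11.6 yang-90 -11.3
   w4 ctr [540.   28.6 110. ] long 123.8 short 170.2 xang -11.3 yang-90 -11.9
```

The heights and sizes agree with the text: stand top 29.5, tab 83, holder 56.7. The stand is at (506.3, 326.8), turned -13.7°. The holder is at (538, 18.7), turned -11.1°. The cover is at (482, -324.7), turned -13.5°. Next I'll work out the grasp move.

```bash
cat >> h.py <<'E'
def go(x,y,z,ang):
    "shift in tool axes from the measured pose; ang = part's x angle, tool z wanted at ang-90"
    t,r=tool();M=r.as_matrix()
    a=np.degrees(np.arctan2(M[1,2],M[0,2]));dy=-(ang-90-a)
    Rt=R.from_euler('z',ang-180,degrees=True).as_matrix()@np.array([[1,0,0],[0,0,-1],[0,1,0]]).T
    Rt=np.c_[[np.cos(np.radians(ang+180)),np.sin(np.radians(ang+180)),0],[0,0,-1],[np.cos(np.radians(ang-90)),np.sin(np.radians(ang-90)),0]]
    D=np.array([x,y,z])-t
    print("at",t.round(1),"zang",a.round(1),"rotvec",np.degrees(R.from_matrix(M.T@Rt).as_rotvec()).round(1))
    print("shift in present axes",(M.T@D).round(1),"in final axes",(Rt.T@D).round(1),"clock",read_state()["clock"],"F",read_state()["force"].round(1),"open",round(read_state()["opening"],1))
E
python3 -c "
from h import *
go(506.5,326.5,79,-13.7)"
```

```text
at [487.1 280.9 247.9] zang -102.3 rotvec [-0.   1.4  0. ]
shift in present axes [ -9.3 168.9 -48.7] in final axes [ -8.  168.9 -48.8] clock 3.35 F [ 0.1 -0.4  0.2] open 85.3
```

move_arm(
  hand=[60,60,60,60,60],
  xyz=[
    [0,0,0],
    [-8,40,-49],
    [0,45,0],
    [0,40,0],
    [0,0,0],
  ],
  turn=[
    [0,1.4,0],
    [0,0,0],
    [0,0,0],
    [0,0,0],
    [0,0,0],
  ],
  force=40,
)

```text
clock: 3.98
ee_pos: [502.9, 311.4, 126.8]
ee_rot: [0.091, -0.085, -0.7, 0.703]
force: [-0.9, -0.0, 0.7]
opening: 60.7
```

Run:
```python
from h import *
snap('w6');go(506.5,326.5,79,-13.7)
im,c=load('w6');p=proj(c,[506.5,326.5,82]);print(p)
x,y=np.clip((p-[100,75]).astype(int),0,[360,270]);print(x,y)
cv2.imwrite("pics/w6c.png",cv2.resize(im[y:y+150,x:x+200],None,fx=3,fy=3,interpolation=cv2.INTER_CUBIC))
```

```text
at [504.3 313.1 129.2] zang -104.3 rotvec [-0.1 -0.6  0.3]
shift in present axes [  0.9  50.2 -13.6] in final axes [  1.   50.2 -13.5] clock 4.025 F [-0.5  0.2  0.3] open 59.9
[251.27734465 252.64026049]
151 177
```

View pics/w6c.png

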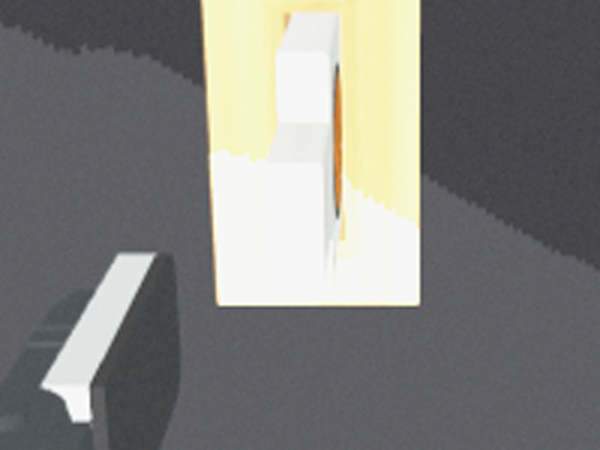

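The crop shows the tab top centred near (301,227), which is where the projection put it (301,227), so the position is right. I'll finish aligning, then check and go down.

move_arm(
  hand=[60,60,60],
  xyz=[
    [1,10,-13.5],
    [0,0,0],
    [0,0,0],
  ],
  turn=[
    [0,-0.6,0],
    [0,0,0],
    [0,0,0],
  ],
)

```text
clock: 4.4
ee_pos: [506.1, 331.1, 121.2]
ee_rot: [-0.083, 0.082, 0.703, -0.701]
force: [-0.0, 0.3, -0.3]
opening: 60.0
```

```bash
python3 -c "
from h import *
go(506.5,326.5,79,-13.7)"
```

```text
at [506.1 331.1 121.2] zang -103.4 rotvec [0.1 0.3 0.1]
shift in present axes [-1.6 42.2  4.5] in final axes [-1.5 42.2  4.4] clock 4.4 F [-0.   0.3 -0.3] open 60.0
```

move_arm(
  hand=[60,60,60,60],
  xyz=[
    [0,15,0],
    [0,0,0],
    [0,0,0],
    [0,0,0],
  ],
  turn=[
    [0,0,0],
    [0,0,0],
    [0,0,0],
    [0,0,0],
  ],
)

```text
clock: 4.9
ee_pos: [505.7, 330.7, 105.4]
ee_rot: [-0.083, 0.081, 0.703, -0.702]
force: [0.3, 0.7, -0.1]
opening: 59.9
```

```bash
python3 -c "
from h import *
go(506.5,326.5,79,-13.7)"
```

```text
at [505.7 330.7 105.4] zang -103.4 rotvec [0.1 0.3 0.2]
shift in present axes [-1.9 26.4  4. ] in final axes [-1.8 26.4  3.9] clock 4.9 F [ 0.3  0.7 -0.1] open 59.9
```

Settled now. I'll correct by z +4, x -1.8, go down and close.

move_arm(
  hand=[60,60,60,60,60],
  xyz=[
    [-1.8,6,4],
    [0,10,0],
    [0,10,0],
    [0,0,0],
    [0,0,0],
  ],
  turn=[
    [0,0.3,0],
    [0,0,0],
    [0,0,0],
    [0,0,0],
    [0,0,0],
  ],
)

```text
clock: 5.52
ee_pos: [506.3, 326.6, 79.1]
ee_rot: [-0.085, 0.083, 0.703, -0.702]
force: [-0.2, -1.1, 0.7]
opening: 60.3
```

move_arm(
  hand=[30,20,14,8,5],
  xyz=[
    [0,0,0],
    [0,0,0],
    [0,0,0],
    [0,0,0],
    [0,0,0],
  ],
  turn=[
    [0,0,0],
    [0,0,0],
    [0,0,0],
    [0,0,0],
    [0,0,0],
  ],
  force=40,
)

```text
clock: 6.15
ee_pos: [506.5, 326.6, 79.5]
ee_rot: [-0.085, 0.083, 0.703, -0.701]
force: [0.1, -0.1, 1.8]
opening: 8.9
```

move_arm(
  hand=[5,5,5,5],
  xyz=[
    [0,0,0],
    [0,0,0],
    [0,0,0],
    [0,0,0],
  ],
  turn=[
    [0,0,0],
    [0,0,0],
    [0,0,0],
    [0,0,0],
  ],
)

```text
clock: 6.65
ee_pos: [506.6, 326.6, 79.5]
ee_rot: [-0.085, 0.083, 0.703, -0.701]
force: [-0.1, 0.7, 3.8]
opening: 8.8
```

```bash
python3 -c "
from h import *
go(506.5,326.5,79,-13.7)"
```

```text
at [506.6 326.6  79.5] zang -103.7 rotvec [0.1 0.  0.2]
shift in present axes [0.  0.5 0.2] in final axes [0.  0.5 0.2] clock 6.65 F [-0.1  0.7  3.8] open 8.8
```

Gripped, opening 8.8. Lifting straight up.

move_arm(
  hand=[5,5,5,5,5],
  xyz=[
    [0,-5,0],
    [0,-15,0],
    [0,-30,0],
    [0,-40,0],
    [0,-40,0],
  ],
  turn=[
    [0,0,0],
    [0,0,0],
    [0,0,0],
    [0,0,0],
    [0,0,0],
  ],
)

```text
clock: 7.28
ee_pos: [506.3, 325.4, 211.0]
ee_rot: [-0.086, 0.083, 0.702, -0.702]
force: [-0.7, -0.3, -0.7]
opening: 8.7
```

move_arm(
  hand=[5,5,5,5],
  xyz=[
    [0,-20,0],
    [0,0,0],
    [0,0,0],
    [0,0,0],
  ],
  turn=[
    [0,0,0],
    [0,0,0],
    [0,0,0],
    [0,0,0],
  ],
)

```text
clock: 7.78
ee_pos: [505.9, 325.4, 227.8]
ee_rot: [0.086, -0.082, -0.702, 0.702]
force: [-0.6, 0.1, -0.7]
opening: 9.3
```

```bash
python3 -c "
from h import *
snap('w7');go(538,18.7,215,-11.1)
im,c=load('w7');t,r=tool();print(proj(c,t))
cv2.imwrite('pics/w7c.png',im[200:420,80:480])
"
```

```text
at [506.  325.6 227.8] zang -103.7 rotvec [-0.  -2.6  0.3]
shift in present axes [-103.7   12.5  290.6] in final axes [-90.5  12.8 295. ] clock 7.825 F [-0.9 -0.5 -0.7] open 9.1
[282.39256242 297.46377935]
```

View pics/w7c.png

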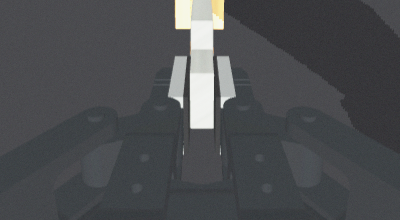

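The cassette is held upright between the pads at (200,90) in the crop. Now moving it over the holder.

move_arm(
  hand=[5,5,5,5,5],
  xyz=[
    [0,0,0],
    [-12,0,40],
    [-17,0,55],
    [-17,0,55],
    [-17,0,55],
  ],
  turn=[
    [0,-2.6,0],
    [0,0,0],
    [0,0,0],
    [0,0,0],
    [0,0,0],
  ],
)

```text
clock: 8.45
ee_pos: [528.8, 110.9, 228.0]
ee_rot: [-0.07, 0.067, 0.704, -0.703]
force: [0.4, 0.3, -0.1]
opening: 9.0
```

move_arm(
  hand=[5,5,5,5,5],
  xyz=[
    [-17,0,55],
    [-10.5,0,35],
    [0,0,0],
    [0,0,0],
    [0,0,0],
  ],
  turn=[
    [0,0,0],
    [0,0,0],
    [0,0,0],
    [0,0,0],
    [0,0,0],
  ],
)

```text
clock: 9.07
ee_pos: [538.6, 21.0, 228.2]
ee_rot: [-0.069, 0.066, 0.705, -0.703]
force: [1.3, 0.2, -0.1]
opening: 8.8
```

```bash
python3 -c "
from h import *
go(538,18.7,215,-11.1)
"
```

```text
at [538.6  21.  228.2] zang -100.9 rotvec [0.1 0.2 0.2]
shift in present axes [ 0.1 13.2  2.4] in final axes [ 0.1 13.2  2.4] clock 9.075 F [ 1.3  0.2 -0.1] open 8.8
```

move_arm(
  hand=[5,5,5,5,5],
  xyz=[
    [0,20,2.4],
    [0,30,0],
    [0,25,0],
    [0,10,0],
    [0,0,0],
  ],
  turn=[
    [0,0.2,0],
    [0,0,0],
    [0,0,0],
    [0,0,0],
    [0,0,0],
  ],
)

```text
clock: 9.7
ee_pos: [537.8, 17.9, 143.2]
ee_rot: [-0.07, 0.068, 0.704, -0.703]
force: [0.1, -0.8, 0.2]
opening: 9.0
```

move_arm(
  hand=[5,5,5],
  xyz=[
    [0,0,0],
    [0,0,0],
    [0,0,0],
  ],
  turn=[
    [0,0,0],
    [0,0,0],
    [0,0,0],
  ],
)

```text
clock: 10.07
ee_pos: [538.6, 17.0, 144.2]
ee_rot: [-0.07, 0.069, 0.704, -0.703]
force: [0.3, -0.4, -1.4]
opening: 8.8
```

```bash
python3 -c "
from h import *
go(538,18.7,91.5,-11.1)
snap('w8');im,c=load('w8');p=proj(c,[538,18.7,56]);print(p)
x,y=np.clip((p-[100,75]).astype(int),0,[360,270]);print(x,y)
cv2.imwrite('pics/w8c.png',cv2.resize(im[y:y+150,x:x+200],None,fx=4,fy=4,interpolation=cv2.INTER_CUBIC))
"
```

```text
at [538.6  17.  144.2] zang -101.3 rotvec [ 0.1 -0.2  0.1]
shift in present axes [ 0.8 52.7 -1.5] in final axes [ 0.9 52.7 -1.6] clock 10.075 F [ 0.3 -0.4 -1.4] open 8.8
[279.94912071 226.75465389]
179 151
```

View pics/w8c.png

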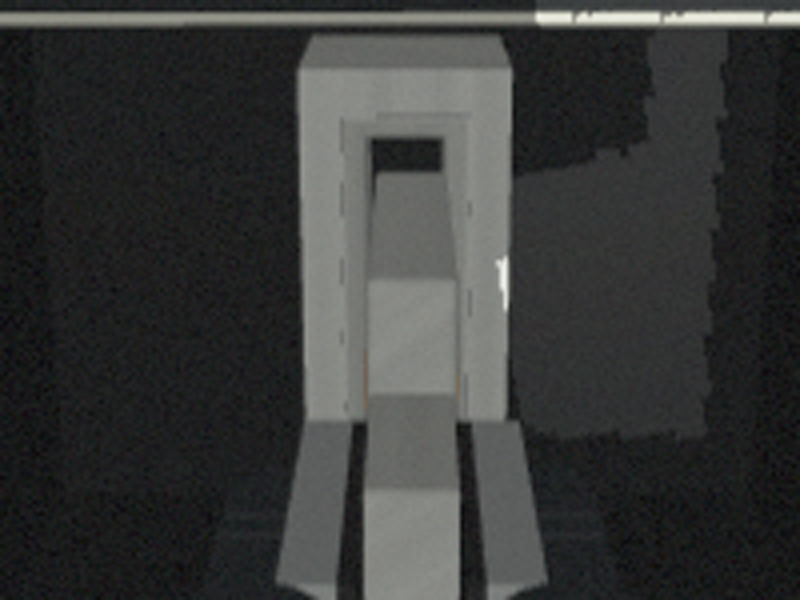

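The foot is just above the slot and lined up to within about 0.5 mm across it: the foot's middle is at column 410 and the slot's at 406. Next I'll check the alignment along the slot.

```bash
python3 -c "
from h import *
im,c=load('w8');u=np.array([np.cos(np.radians(-11.1)),np.sin(np.radians(-11.1))]);v=np.array([-u[1],u[0]])
def f(n,px,z,off):
    X=onz(c,(px[0]/4+179-.4,px[1]/4+151-.4),z)[:2]-[538,18.7];print(n,(X@u-off).round(2),(X@v).round(2))
f('foot end',(410,172),72.7,25)
f('shoulder end',(412,279),122.7,25)
f('bevel end',(405.5,114),56,29.25)
f('block end',(405,68),56,37)
f('tab end',(412,488),146.7,12)
"
```

```text
foot end 0.19 -0.85
shoulder end 0.44 -1.18
bevel end 0.88 -0.15
block end 0.06 -0.1
tab end 0.69 -1.17
```

move_arm(
  hand=[5,5,5,5,5],
  xyz=[
    [0.2,4,-1],
    [0,6,0],
    [0,6,0],
    [0,6,0],
    [0,2,0],
  ],
  turn=[
    [0,-0.2,0],
    [0,0,0],
    [0,0,0],
    [0,0,0],
    [0,0,0],
  ],
)

```text
clock: 10.75
ee_pos: [537.7, 18.0, 118.8]
ee_rot: [-0.07, 0.067, 0.704, -0.703]
force: [-0.6, -0.5, -0.7]
opening: 9.5
```

move_arm(
  hand=[5,5,5],
  xyz=[
    [0,2,0],
    [0,0,0],
    [0,0,0],
  ],
  turn=[
    [0,0,0],
    [0,0,0],
    [0,0,0],
  ],
)

```text
clock: 11.12
ee_pos: [538.2, 18.1, 117.7]
ee_rot: [-0.069, 0.067, 0.704, -0.703]
force: [-0.4, -1.0, -0.4]
opening: 8.9
```

```bash
python3 -c "
from h import *
go(538,18.7,91.5,-11.1)"
```

```text
at [538.2  18.1 117.7] zang -101.1 rotvec [0.1 0.  0.2]
shift in present axes [ 0.3 26.2 -0.5] in final axes [ 0.4 26.2 -0.5] clock 11.125 F [-0.4 -1.  -0.4] open 8.9
```

The foot is about 10 mm into the slot with no contact force. Continuing, slowly at the end.

move_arm(
  hand=[5,5,5,5,5],
  xyz=[
    [0,5,0],
    [0,6,0],
    [0,6,0],
    [0,3,0],
    [0,2,0],
  ],
  turn=[
    [0,0,0],
    [0,0,0],
    [0,0,0],
    [0,0,0],
    [0,0,0],
  ],
)

```text
clock: 11.75
ee_pos: [537.9, 18.1, 95.2]
ee_rot: [-0.069, 0.067, 0.704, -0.703]
force: [-1.1, -0.6, -1.1]
opening: 9.2
```

move_arm(
  hand=[5,5,5,5],
  xyz=[
    [0,1.5,0],
    [0,1,0],
    [0,0,0],
    [0,0,0],
  ],
  turn=[
    [0,0,0],
    [0,0,0],
    [0,0,0],
    [0,0,0],
  ],
)

```text
clock: 12.25
ee_pos: [538.1, 18.1, 93.2]
ee_rot: [-0.069, 0.067, 0.704, -0.703]
force: [0.6, -0.7, -1.2]
opening: 9.0
```

```bash
python3 -c "
from h import *
go(538,18.7,91.5,-11.1)"
```

```text
at [538.1  18.1  93.2] zang -101.1 rotvec [0.1 0.  0.2]
shift in present axes [ 0.2  1.7 -0.5] in final axes [ 0.2  1.7 -0.5] clock 12.25 F [ 0.6 -0.7 -1.2] open 9.0
```

move_arm(
  hand=[5,5,5,5,5],
  xyz=[
    [0,0.8,0],
    [0,0.8,0],
    [0,0.5,0],
    [0,0,0],
    [0,0,0],
  ],
  turn=[
    [0,0,0],
    [0,0,0],
    [0,0,0],
    [0,0,0],
    [0,0,0],
  ],
)

```text
clock: 12.88
ee_pos: [538.1, 18.1, 91.5]
ee_rot: [-0.069, 0.067, 0.704, -0.703]
force: [-1.3, 0.1, 4.8]
opening: 9.1
```

move_arm(
  hand=[5,5,5,5],
  xyz=[
    [0,0.7,0],
    [0,0,0],
    [0,0,0],
    [0,0,0],
  ],
  turn=[
    [0,0,0],
    [0,0,0],
    [0,0,0],
    [0,0,0],
  ],
)

```text
clock: 13.38
ee_pos: [538.2, 18.2, 91.5]
ee_rot: [-0.069, 0.067, 0.704, -0.703]
force: [-3.2, -0.1, 12.0]
opening: 9.2
```

Contact on the slot floor at TCP z 91.5, exactly the height expected, with 12 N. Now releasing and rising.

move_arm(
  hand=[12,20,30,40,40],
  xyz=[
    [0,-0.5,0],
    [0,0,0],
    [0,0,0],
    [0,0,0],
    [0,0,0],
  ],
  turn=[
    [0,0,0],
    [0,0,0],
    [0,0,0],
    [0,0,0],
    [0,0,0],
  ],
)

```text
clock: 14.0
ee_pos: [537.9, 18.1, 90.6]
ee_rot: [-0.069, 0.067, 0.704, -0.703]
force: [-1.1, -0.2, 0.9]
opening: 40.0
```

move_arm(
  hand=[40,40,40,40,40],
  xyz=[
    [0,-20,0],
    [0,-40,0],
    [0,-50,0],
    [0,-45,0],
    [0,0,0],
  ],
  turn=[
    [0,0,0],
    [0,0,0],
    [0,0,0],
    [0,0,0],
    [0,0,0],
  ],
)

```text
clock: 14.62
ee_pos: [541.2, 18.0, 250.0]
ee_rot: [-0.066, 0.07, 0.705, -0.703]
force: [1.1, -0.3, -0.3]
opening: 40.2
```

move_arm(
  hand=[60,60,60],
  xyz=[
    [30,0,0],
    [30,0,0],
    [0,0,0],
  ],
  turn=[
    [0,0,0],
    [0,0,0],
    [0,0,0],
  ],
)

```text
clock: 15.0
ee_pos: [477.1, 29.7, 245.0]
ee_rot: [-0.07, 0.066, 0.704, -0.703]
force: [0.8, 0.4, 0.3]
opening: 59.9
```

```bash
python3 -c "
from h import *
snap('w9');go(482,-324.7,150,-13.5)
im,c=load('w9');p=proj(c,[538,18.7,100]);print(p)
cv2.imwrite('pics/w9c.png',cv2.resize(im[:300],None,fx=1.4,fy=1.4,interpolation=cv2.INTER_CUBIC))
"
```

```text
at [478.7  29.4 245.3] zang -101.1 rotvec [0.1 2.4 0.2]
shift in present axes [-71.5  94.7 347. ] in final axes [-85.9  95.3 343.6] clock 15.05 F [ 0.4  0.5 -0.4] open 60.2
[281.08809798 118.80531985]
```

View pics/w9c.png

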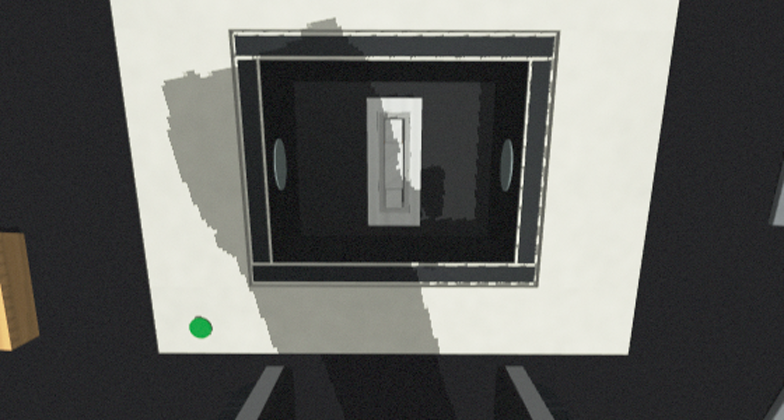

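The cassette stands in the slot, with its tab at about (393,175). The recess rim corners show at (230,31), (560,31), (537,286) and (251,286). I'll measure the seat and move to the cover.

```bash
python3 -c "
from h import *
P=[np.array(p)/1.4-.15 for p in((230,31),(560,31),(537.5,286.5),(250.5,286.5))]
p,c=corners('w9',P);
for q in(P,p):
    Y=np.array([onz(c,u,110) for u in q]);print(Y.mean(0).round(1),[np.linalg.norm(Y[i]-Y[i-1]).round(1) for i in range(4)],np.degrees(np.arctan2(*(Y[0]+Y[1]-Y[2]-Y[3])[[1,0]])).round(1))
P=[np.array(p)/1.4-.15 for p in((383,151),(402,150),(402,208),(384,209))]
print(np.array([onz(c,u,94) for u in P]).mean(0))
"
```

```text
[537.8  18.4 110. ] [np.float64(122.9), np.float64(153.1), np.float64(122.9), np.float64(152.8)] -11.2
[538.3  18.9 110. ] [np.float64(123.4), np.float64(153.6), np.float64(123.3), np.float64(154.2)] -11.3
[531.0841668   20.58927322  94.        ]
```

move_arm(
  hand=[60,60,60,60,60],
  xyz=[
    [-14,0,57],
    [-14,0,57],
    [-14,0,57],
    [-14,0,57],
    [-14,0,57],
  ],
  turn=[
    [0,2.4,0],
    [0,0,0],
    [0,0,0],
    [0,0,0],
    [0,0,0],
  ],
)

```text
clock: 15.68
ee_pos: [484.0, -266.7, 244.8]
ee_rot: [-0.084, 0.082, 0.703, -0.702]
force: [0.8, 0.2, 0.7]
opening: 60.2
```

move_arm(
  hand=[60,60,60,60,60],
  xyz=[
    [-14,0,57],
    [0,45,0],
    [0,50,0],
    [0,0,0],
    [0,0,0],
  ],
  turn=[
    [0,0,0],
    [0,0,0],
    [0,0,0],
    [0,0,0],
    [0,0,0],
  ],
)

```text
clock: 16.3
ee_pos: [484.7, -323.3, 151.2]
ee_rot: [-0.084, 0.082, 0.703, -0.702]
force: [0.1, 0.6, 1.4]
opening: 60.4
```

move_arm(
  hand=[60,60],
  xyz=[
    [0,0,0],
    [0,0,0],
  ],
  turn=[
    [0,0,0],
    [0,0,0],
  ],
)

```text
clock: 16.55
ee_pos: [484.8, -323.1, 152.1]
ee_rot: [-0.083, 0.083, 0.702, -0.702]
force: [-0.5, 0.5, -0.1]
opening: 60.1
```

```bash
python3 -c "
from h import *
go(482,-324.7,150,-13.5)
snap('w10');im,c=load('w10');p=proj(c,[482,-324.7,30]);print(p)
cv2.imwrite('pics/w10c.png',cv2.resize(im[60:360,90:490],None,fx=2,fy=2))
"
```

```text
at [ 484.8 -323.1  152.1] zang -103.5 rotvec [ 0.  0. -0.]
shift in present axes [2.4 2.1 2.2] in final axes [2.4 2.1 2.2] clock 16.55 F [-0.5  0.5 -0.1] open 60.1
[285.31151648 213.77184046]
```

View pics/w10c.png

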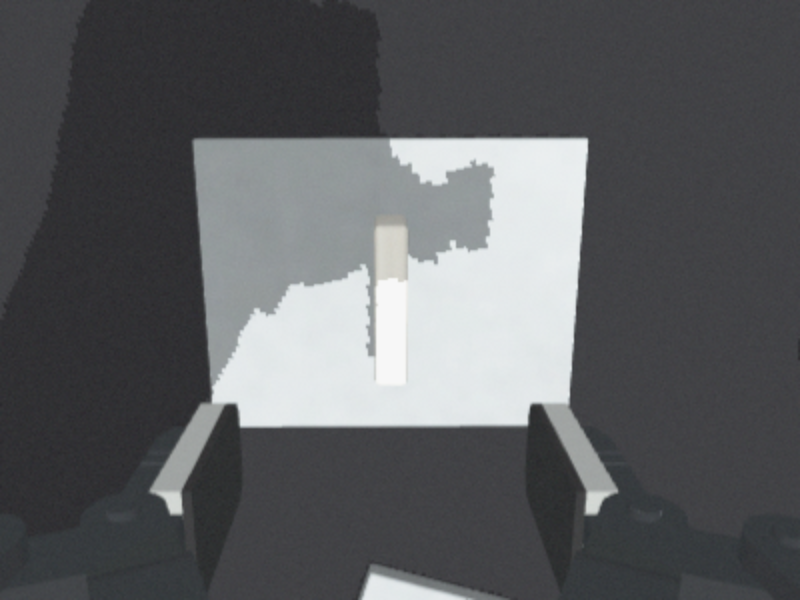

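Run:
```python
from h import *
f=lambda L:[(x/2+90-.25,y/2+60-.25) for x,y in L]
hp=f([(375,222),(407,222),(407,384),(375,384)]);pp=f([(193,138),(588,138),(568,426),(213,426)])
c=load('w10')[1]
for n,q,z in(("handle",hp,30),("plate",pp,6)):
    Y=np.array([onz(c,u,z) for u in q]);l=Y[0]+Y[1]-Y[2]-Y[3]
    print(n,Y.mean(0).round(1),np.linalg.norm(l/2).round(1),np.linalg.norm((Y[1]+Y[2]-Y[0]-Y[3])/2).round(1),np.degrees(np.arctan2(l[1],l[0])).round(1))
quad("plate",'w1',[(204,108),(352,110),(346,222),(208,220)],'w10',pp,6)
quad("handle",'w1',[(272,141),(284,141),(283,201),(272,201)],'w10',hp,30)
```

```text
handle [ 482.9 -324.9   30. ] 60.1 11.4 -13.3
plate [ 482.1 -324.7    6. ] 115.6 145.4 -13.3
plate z [ 3.1  2.6  6.7 12.4] ctr [ 482.4 -324.9    6.2] err [0.1 0.1 0.5 0. ]
   w1 ctr [ 481.9 -324.3    6. ] long 115.6 short 145.2 xang -13.5 yang-90 -13.5
   w10 ctr [ 481.7 -324.4    6. ] long 115.9 short 145.5 xang -13.3 yang-90 -13.2
handle z [ 8.1 10.8 24.4 33.3] ctr [ 481.1 -324.4   19.1] err [0.2 0.3 0.  0.3]
   w1 ctr [ 482.1 -324.6   30. ] long 58.2 short 10.8 xang -13.2 yang-90 -15.5
   w10 ctr [ 483.1 -324.7   30. ] long 59.8 short 11.1 xang -13.6 yang-90 -11.9
```

The plate and handle agree on a centre of (482.3, -324.7), turned -13.4°. The two-view plate height is 6.2. The handle corners are weak in w1, but the 60 x 11.4 size at z 30 confirms its height. Going down to TCP z about 27 and closing.

move_arm(
  hand=[60,60,60,60,60],
  xyz=[
    [2.2,30,2.2],
    [0,40,0],
    [0,30,0],
    [0,0,0],
    [0,0,0],
  ],
  turn=[
    [0,0,0],
    [0,0,0],
    [0,0,0],
    [0,0,0],
    [0,0,0],
  ],
)

```text
clock: 17.23
ee_pos: [481.7, -324.5, 51.6]
ee_rot: [-0.083, 0.083, 0.703, -0.702]
force: [0.6, -1.0, 0.9]
opening: 60.0
```

move_arm(
  hand=[60,60],
  xyz=[
    [0,0,0],
    [0,0,0],
  ],
  turn=[
    [0,0,0],
    [0,0,0],
  ],
)

```text
clock: 17.48
ee_pos: [481.6, -324.5, 51.5]
ee_rot: [-0.083, 0.083, 0.702, -0.702]
force: [-0.8, 0.2, -0.4]
opening: 60.1
```

```bash
python3 -c "
from h import *
go(482.3,-324.7,27,-13.4)"
```

```text
at [ 481.6 -324.5   51.5] zang -103.5 rotvec [ 0.  -0.1  0.1]
shift in present axes [-0.8 24.5  0.1] in final axes [-0.8 24.5  0.1] clock 17.475 F [-0.8  0.2 -0.4] open 60.1
```

move_arm(
  hand=[60,60,30,20,15],
  xyz=[
    [-0.8,14,0],
    [0,10.5,0],
    [0,0,0],
    [0,0,0],
    [0,0,0],
  ],
  turn=[
    [0,0,0],
    [0,0,0],
    [0,0,0],
    [0,0,0],
    [0,0,0],
  ],
)

```text
clock: 18.1
ee_pos: [481.7, -324.3, 25.9]
ee_rot: [-0.084, 0.082, 0.703, -0.702]
force: [-0.8, 0.9, 0.4]
opening: 15.1
```

move_arm(
  hand=[12,8,6,6,6],
  xyz=[
    [0,0,0],
    [0,0,0],
    [0,0,0],
    [0,0,0],
    [0,0,0],
  ],
  turn=[
    [0,0,0],
    [0,0,0],
    [0,0,0],
    [0,0,0],
    [0,0,0],
  ],
  force=60,
)

```text
clock: 18.73
ee_pos: [481.7, -324.4, 26.2]
ee_rot: [-0.084, 0.082, 0.703, -0.702]
force: [-1.0, 0.7, 4.7]
opening: 10.7
```

```bash
python3 -c "
from h import *
go(482.3,-324.7,27,-13.4)"
```

```text
at [ 481.7 -324.4   26.2] zang -103.5 rotvec [ 0.1 -0.1  0.1]
shift in present axes [-0.6 -0.8  0.2] in final axes [-0.7 -0.8  0.2] clock 18.725 F [-1.   0.7  4.7] open 10.7
```

move_arm(
  hand=[6,6,6,6,6],
  xyz=[
    [0,-5,0],
    [0,-15,0],
    [0,-30,0],
    [0,-40,0],
    [0,-40,0],
  ],
  turn=[
    [0,0,0],
    [0,0,0],
    [0,0,0],
    [0,0,0],
    [0,0,0],
  ],
)

```text
clock: 19.35
ee_pos: [481.6, -324.1, 157.5]
ee_rot: [-0.084, 0.082, 0.703, -0.702]
force: [0.6, -0.6, -1.1]
opening: 10.5
```

move_arm(
  hand=[6,6,6,6],
  xyz=[
    [0,-20,0],
    [0,0,0],
    [0,0,0],
    [0,0,0],
  ],
  turn=[
    [0,0,0],
    [0,0,0],
    [0,0,0],
    [0,0,0],
  ],
)

```text
clock: 19.85
ee_pos: [481.0, -323.8, 174.3]
ee_rot: [-0.085, 0.081, 0.703, -0.701]
force: [0.3, -0.1, -2.0]
opening: 10.4
```

Run:
```python
from h import *
go(538,18.7,130.2,-11.2)
snap('w11');cs=get_calibration("scene");im=read_camera("scene");a=load('w11')[0]
cv2.imwrite('pics/m3.png',np.hstack([cv2.resize(a,(400,300)),cv2.resize(im[80:290,200:480,::-1],(400,300))]))
```

```text
at [ 481.  -323.8  174.3] zang -103.5 rotvec [ 0.1 -2.3  0.3]
shift in present axes [  24.1   45.  -346.3] in final axes [  10.6   44.1 -347.1] clock 19.85 F [ 0.3 -0.1 -2. ] open 10.4
```

View pics/m3.png

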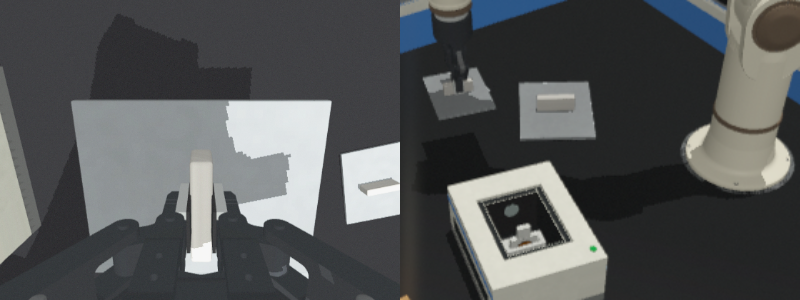

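The cover is held level by its handle, with its back edge at (71,101)–(331,100) in the wrist half. The scene half shows the cassette standing in the holder. That was the 12th and last picture I can view, so the remaining checks are numeric.

move_arm(
  hand=[6,6,6,6,6],
  xyz=[
    [0,0,0],
    [1,0,-35],
    [2,0,-50],
    [2,0,-55],
    [2,0,-55],
  ],
  turn=[
    [0,-2.3,0],
    [0,0,0],
    [0,0,0],
    [0,0,0],
    [0,0,0],
  ],
)

```text
clock: 20.58
ee_pos: [513.0, -130.2, 176.0]
ee_rot: [-0.069, 0.068, 0.704, -0.703]
force: [0.5, 0.5, -1.2]
opening: 11.0
```

move_arm(
  hand=[6,6,6,6,6],
  xyz=[
    [2,0,-55],
    [1,0,-50],
    [0.6,0,-35],
    [0,0,-12],
    [0,0,0],
  ],
  turn=[
    [0,0,0],
    [0,0,0],
    [0,0,0],
    [0,0,0],
    [0,0,0],
  ],
)

```text
clock: 21.2
ee_pos: [538.8, 18.1, 176.0]
ee_rot: [-0.069, 0.067, 0.704, -0.703]
force: [0.6, -0.9, -0.5]
opening: 10.8
```

move_arm(
  hand=[6,6,6],
  xyz=[
    [0,0,0],
    [0,0,0],
    [0,0,0],
  ],
  turn=[
    [0,0,0],
    [0,0,0],
    [0,0,0],
  ],
)

```text
clock: 21.58
ee_pos: [538.7, 16.9, 176.2]
ee_rot: [-0.071, 0.068, 0.704, -0.703]
force: [-0.0, -0.0, -1.2]
opening: 10.4
```

Run:
```python
from h import *
go(537.6,18.9,130.2,-11.2)
p,c=corners('w11',[(99.4,140.7),(463,140)],4);print(p)
t=np.array([481,-323.8]);z=174.3-26.2+6
Y=np.array([onz(c,u,z) for u in p]);d=Y[0]-Y[1];a=np.arctan2(-d[0],d[1]);print("edge len",np.linalg.norm(d),"ang",np.degrees(a))
m=Y.mean(0)[:2]-58*np.array([np.cos(a),np.sin(a)]);print("cover ctr - tcp",m-t)
```

```text
at [538.7  16.9 176.2] zang -101.3 rotvec [ 0.1 -0.1  0.2]
shift in present axes [ 1.3 46.  -1.6] in final axes [ 1.5 46.  -1.7] clock 21.575 F [-0.  -0.  -1.2] open 10.4
[[ 99.0652  141.15187]
 [463.76358 140.9999 ]]
edge len 144.42538561623235 ang -13.439208505059286
cover ctr - tcp [0.01085247 0.62777306]
```

move_arm(
  hand=[6,6,6,6,6],
  xyz=[
    [1.2,8,-1.5],
    [0,12,0],
    [0,8,0],
    [0,4,0],
    [0,0,0],
  ],
  turn=[
    [0,0,0],
    [0,0,0],
    [0,0,0],
    [0,0,0],
    [0,0,0],
  ],
)

```text
clock: 22.2
ee_pos: [537.6, 19.8, 143.7]
ee_rot: [-0.07, 0.068, 0.704, -0.703]
force: [0.4, -0.0, -1.0]
opening: 10.8
```

move_arm(
  hand=[6,6],
  xyz=[
    [0,0,0],
    [0,0,0],
  ],
  turn=[
    [0,0,0],
    [0,0,0],
  ],
)

```text
clock: 22.45
ee_pos: [538.1, 19.8, 144.6]
ee_rot: [-0.07, 0.068, 0.704, -0.703]
force: [0.2, -0.1, -0.9]
opening: 10.9
```

Run:
```python
from h import *
go(537.8,18.5,130.2,-11.2)
snap('w12')
```

```text
at [538.1  19.8 144.6] zang -101.2 rotvec [0.1 0.  0.1]
shift in present axes [-0.  14.4  1.4] in final axes [ 0.  14.4  1.4] clock 22.45 F [ 0.2 -0.1 -0.9] open 10.9
```

move_arm(
  hand=[6,6,6,6,6],
  xyz=[
    [0,4,1],
    [0,3,0],
    [0,2,0],
    [0,1.5,0],
    [0,0,0],
  ],
  turn=[
    [0,0,0],
    [0,0,0],
    [0,0,0],
    [0,0,0],
    [0,0,0],
  ],
)

```text
clock: 23.12
ee_pos: [537.5, 18.9, 133.6]
ee_rot: [-0.07, 0.068, 0.704, -0.703]
force: [-0.2, -0.5, -1.1]
opening: 10.6
```

move_arm(
  hand=[6,6,6,6,6],
  xyz=[
    [0,1,0],
    [0,1,0],
    [0,0.8,0],
    [0,0,0],
    [0,0,0],
  ],
  turn=[
    [0,0,0],
    [0,0,0],
    [0,0,0],
    [0,0,0],
    [0,0,0],
  ],
)

```text
clock: 23.75
ee_pos: [537.6, 18.9, 130.9]
ee_rot: [-0.07, 0.068, 0.704, -0.703]
force: [0.3, -0.8, -1.6]
opening: 10.9
```

Run:
```python
from h import *
go(537.8,18.5,130.2,-11.2);print(read_state()["wrist_torque"].round(2))
```

```text
at [537.6  18.9 130.9] zang -101.2 rotvec [0.1 0.  0.2]
shift in present axes [-0.3  0.7  0.3] in final axes [-0.3  0.7  0.3] clock 23.75 F [ 0.3 -0.8 -1.6] open 10.9
[-0.   -0.03  0.02]
```

The cover is inside the recess with no rim contact. Last millimetre, slowly.

move_arm(
  hand=[6,6,6,6,6],
  xyz=[
    [0,0.5,0],
    [0,0.5,0],
    [0,0,0],
    [0,0,0],
    [0,0,0],
  ],
  turn=[
    [0,0,0],
    [0,0,0],
    [0,0,0],
    [0,0,0],
    [0,0,0],
  ],
)

```text
clock: 24.38
ee_pos: [537.6, 18.9, 130.2]
ee_rot: [-0.07, 0.068, 0.704, -0.703]
force: [-1.8, 0.8, 2.3]
opening: 10.8
```

move_arm(
  hand=[6,6,6,6],
  xyz=[
    [0,0.5,0],
    [0,0,0],
    [0,0,0],
    [0,0,0],
  ],
  turn=[
    [0,0,0],
    [0,0,0],
    [0,0,0],
    [0,0,0],
  ],
)

```text
clock: 24.88
ee_pos: [537.6, 18.9, 130.2]
ee_rot: [-0.07, 0.068, 0.704, -0.703]
force: [-2.4, -0.1, 7.7]
opening: 11.0
```

Contact at exactly the expected height, 130.2, with 8 N. Releasing and withdrawing to where the camera sees the whole cover.

move_arm(
  hand=[13,20,30,40,40],
  xyz=[
    [0,-0.5,0],
    [0,0,0],
    [0,0,0],
    [0,0,0],
    [0,0,0],
  ],
  turn=[
    [0,0,0],
    [0,0,0],
    [0,0,0],
    [0,0,0],
    [0,0,0],
  ],
)

```text
clock: 25.5
ee_pos: [537.5, 18.9, 129.9]
ee_rot: [-0.07, 0.068, 0.704, -0.703]
force: [0.6, -0.8, -1.2]
opening: 39.8
```

move_arm(
  hand=[40,40,40,40,40],
  xyz=[
    [0,-15,0],
    [0,-30,0],
    [0,-40,0],
    [0,-40,0],
    [0,0,0],
  ],
  turn=[
    [0,0,0],
    [0,0,0],
    [0,0,0],
    [0,0,0],
    [0,0,0],
  ],
)

```text
clock: 26.12
ee_pos: [540.6, 18.8, 259.8]
ee_rot: [-0.067, 0.071, 0.705, -0.703]
force: [-0.1, 0.3, -0.1]
opening: 40.1
```

move_arm(
  hand=[60,60,60,60],
  xyz=[
    [30,0,0],
    [30,0,0],
    [0,0,0],
    [0,0,0],
  ],
  turn=[
    [0,0,0],
    [0,0,0],
    [0,0,0],
    [0,0,0],
  ],
)

```text
clock: 26.62
ee_pos: [479.5, 30.1, 255.4]
ee_rot: [-0.07, 0.068, 0.704, -0.703]
force: [-0.2, 0.1, -0.6]
opening: 59.6
```

Run:
```python
from h import *
snap('w13');s=read_state();print(s["clock"],s["ee_pos"].round(1),s["force"].round(1),s["opening"])
im,c=load('w13');hsv=cv2.cvtColor(im,cv2.COLOR_BGR2HSV);g=cv2.cvtColor(im,cv2.COLOR_BGR2GRAY)
u=np.array([np.cos(np.radians(-11.2)),np.sin(np.radians(-11.2)),0]);v=np.array([-u[1],u[0],0]);o=np.array([538,18.7,110])
# grey profiles across each side, in mm from seat centre at z 110
for n,a,b in(("+x",u,v),("-x",-u,v),("+y",v,u),("-y",-v,u)):
  for off in(-45,-20,20,45):
    r=np.arange(48 if n[1]=='x' else 63,72 if n[1]=='x' else 87,1.5);pr=[proj(c,o+a*d+b*off) for d in r]
    print(n,off,[int(cv2.getRectSubPix(g,(1,1),(float(p[0]),float(p[1])))[0,0]) if 0<=p[0]<559 and 0<=p[1]<419 else -1 for p in pr])
```

```text
26.675 [479.8  30.  255.3] [-0.4 -0.6 -0.2] 59.81343361610376
+x -45 [144, 145, 145, 144, 143, 145, 135, 56, 223, 158, 234, 233, 234, 234, 235, 234]
+x -20 [142, 143, 142, 142, 141, 140, 137, 63, 223, 141, 232, 232, 233, 232, 233, 233]
+x 20 [86, 88, 89, 86, 88, 88, 91, 55, 223, 145, 233, 233, 233, 233, 233, 233]
+x 45 [87, 88, 90, 88, 88, 89, 87, 37, 222, 143, 229, 231, 232, 233, 234, 232]
-x -45 [143, 145, 143, 141, 143, 144, 130, 86, 130, 145, 233, 232, 232, 233, 232, 232]
-x -20 [90, 132, 139, 141, 142, 143, 130, 126, 207, 143, 234, 233, 234, 232, 232, 231]
-x 20 [90, 90, 90, 86, 89, 86, 82, 75, 133, 117, 147, 148, 147, 147, 145, 144]
-x 45 [88, 89, 88, 89, 88, 88, 83, 73, 133, 116, 147, 148, 147, 148, 149, 149]
+y -45 [90, 89, 87, 87, 87, 85, 86, 63, 137, 102, 146, 150, 150, 149, 149, 222]
+y -20 [88, 88, 88, 90, 89, 88, 89, 65, 130, 105, 149, 150, 150, 150, 151, 150]
+y 20 [88, 87, 89, 88, 88, 88, 86, 42, 150, 102, 149, 147, 148, 147, 146, 148]
+y 45 [87, 88, 85, 89, 86, 89, 85, 56, 138, 96, 150, 150, 152, 153, 150, 152]
-y -45 [141, 142, 141, 141, 140, 140, 92, 102, 161, 133, 232, 232, 232, 233, 233, 233]
-y -20 [141, 141, 142, 141, 140, 140, 105, 77, 134, 130, 230, 231, 230, 230, 231, 232]
-y 20 [141, 141, 141, 141, 143, 145, 108, 78, 136, 124, 233, 232, 231, 231, 231, 230]
-y 45 [144, 146, 146, 146, 146, 146, 108, 80, 156, 126, 232, 230, 232, 230, 231, 232]
```

The plate edge lies at 57–58.5 mm in ±x and 72–73.5 mm in ±y from the seat centre, the same along each side. So the cover is centred and flush all round. The fingers are open and clear, so I'm handing in.

```bash
python3 -c "
from bench import *
print(hand_in())"
```

```text
the job is handed in; nothing more can be done
None
```

I put the reference filter into the holder's slot, fitted the middle-sized cover over the well, released both, and handed in at about 27 s of the 64 s allowed. `hand_in()` reports no verdict, so the result below rests on my own checks.

- **Filter:** It went into the slot without side forces and touched the slot floor at tool height 91.5 mm, exactly as expected, with about 12 N. It was let go in place, and a scene view afterwards showed it standing in the holder.
- **Cover:** It reached the ledge at tool height 130.2 mm, exactly as expected, with about 8 N. After release, brightness readings along all four sides put its edges at about 58 mm (x) and 73 mm (y) from the seat centre. That is centred within about 1.5 mm, and the even gap suggests it lies flat.
- **Bystanders:** No planned path went near the die, jar or small box, but I did not re-measure their positions at the end.

These readings were weak or disagreed:
- The two-view height of the cover's handle came out at 19 mm instead of 30 because its corners were poor. Its 60 mm length, measured at height 30, and the plate's height supported 30.
- A rough reading of the filter tab after placing it was about 7 mm off. I put that down to the tab's side face being in the outline.
- While held, the cover's far edge measured 144.4 mm instead of 146.
- All 12 picture views were used before the cover was placed, so its final check is numeric only.

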